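# Line up a hinge under the arbor press pin and hold it

### The job

Slide the vise along the press table (its round screw hub is the place to grip it) until the empty knuckle holes of the hinge leaf clamped in it stand straight under the pin in the press ram. Then take from the rack the leaf that has one knuckle in the middle of its edge, bring that knuckle in between the two knuckles of the clamped leaf so that all the holes are in line under the pin, and finish while still gripping the leaf there, upright and still, so that the pin could be pressed in. Leave the other two leaves and everything else on the bench where they are.

Things in the scene. Friction and masses are not known exactly. Their poses are not given: they have to be found in the camera images.
- press: Grey cast arbor press, fixed, 400 mm high. Origin on the bench (z = 0) straight under ram and pin. y points from the open throat to the column (y over 110 mm); the vise slides along its x on a slotted table 43 mm high. The head, from 235 mm up, spans x = -31 to 31 and y = -24 mm to the column; the pin holder below it is 22 mm across. In front of it (y below -24) all is free above the table.
- pin_tip (a point): Lower end of the steel hinge pin (11 mm diameter, nose tapering to 6 mm) held in the press ram, pointing straight down, 174 mm above the bench, 12 mm above the top of the clamped leaf. It does not move. Same axes as the press.
- vise: Dark steel drill vise keyed to the press table: slides only along press x (115 mm, end stops), needs about 6 N, stays where left. Its frame meets the press's when the clamped leaf's holes are under the pin; it starts 30 to 75 mm off towards -x (the robot). It clamps a wooden jamb block (x = -44 to -4, y = 14 to 76, top at z = 162 mm) with the first leaf screwed on. Jaw tops at z = 88 mm.
- fixed_bore (a point): Centre of the clamped leaf's knuckle holes, midway between its two end knuckles, 132 mm above the bench; axes as the vise. Holes vertical, 12 mm; knuckles 22 mm across, at heights 102-119 and 145-162 mm, with a 26 mm gap between. The 8 mm thick leaf runs towards vise +y; in the gap its edge is 12 mm from the hole axis, so a knuckle pushed home stops 1 mm past true.
- vise_hub (a point): Middle of the vise's round steel screw hub, 24 mm diameter, 36 mm long along vise x, 70 mm above the bench, at vise x = -110, y = 50 mm. Grasp it from above, fingers closing along vise y. A tommy bar crosses 25 mm from this point at the robot's end, reaching 39 mm to either side. The hub does not turn or shift in the vise.
- rack: Fixed beech block 210 x 90 x 34 mm, three slots 10 mm wide and 24 mm deep along its y axis, at x = -64, 0 and 64 mm. Origin at the middle of its underside. A hinge leaf stands on edge in each slot, slot floor 10 mm above the bench, knuckle edge towards rack +y, overhanging the block; which leaf is in which slot varies.
- leaf: The leaf to use: aluminium plate 8 mm thick (x), 110 mm long (y), 60 mm tall (z), one knuckle in the middle of its +y edge; about 0.18 kg. Origin at the middle of the plate's lower edge; y points to the knuckle, z up. Pinch it across its thickness from above at its top edge; gripped 85 mm from the hole (y = -18 mm) the hand clears the press.
- leaf_bore (a point): Centre of the hole in that leaf's knuckle: 67 mm along y and 30 mm up from the leaf's origin; axes as the leaf. Hole along z, 12 mm; knuckle 22 mm across and 22 mm tall (2 mm to spare above and below in the clamped leaf's gap). Above and below the knuckle the plate is cut back to 12 mm from the hole axis.
- leaf_ends: Bystander in the rack: leaf with the same plate but two knuckles, one at each end of its edge. Origin as for the leaf.
- leaf_blank: Bystander in the rack: the same plate, still without knuckles. Origin as for the leaf.
- hammer: Bystander: hammer about 300 mm long lying on the bench along its x axis.
- screwdriver: Bystander: screwdriver with a black handle lying on the bench along its x axis.
- oiler: Bystander: white plastic oil bottle, 52 mm across, 120 mm tall, standing; origin at the middle of its underside.
- knife: Bystander: closed folding knife with dark wooden scales, 105 x 22 x 12 mm, lying flat; origin at its underside.
- sanding_block: Bystander: cork sanding block 70 x 40 x 28 mm; origin at the middle of its underside.
- pin_tray: Bystander: grey plastic tray 110 x 80 x 28 mm with spare pins and bushes; origin at the middle of its underside.
Not all that is in view belongs to the job. Leave any green or turquoise look-alike of the leaf alone.

How it is judged:
By the outcome, as a careful person would: the job done as asked, in the order asked, and still so for the second after the job is handed in, while the arm keeps its last pose, push and grip.
It also fails if it takes over 64 s, if anything falls off the work surface, if the arm or the gripper's body presses on something with over 40 N, if the wrist force passes 120 N, or if a joint passes its speed limit or range.

### The arm

A 6-joint arm with a two-finger parallel gripper is mounted at the origin on the work surface. World frame = base frame: x ahead of the robot, y to its left, z up, the work surface at z = 0. Lengths are in m, angles in rad, forces in N, time in s.
With the tool pointing down it reaches from about 0.275 to 1 m from the base axis. Payload 8.4 kg.
Tool frame: the origin (TCP) lies on the centre line of the jaws, within the pads' length; the fingertips stand 17 mm ahead of it and the grasp point (between the pads) lies 2 mm behind it (bot.tcp_to_tips is the z of the fingertips in the tool frame, in m); z points along the fingers, y is the line along which they close (so a half turn about z gives the same grasp; the last joint's range is limited). The gripper opens to 85 mm and grips with 20 to 120 N. Pads are 22 mm wide; open, the fingers measure 114 mm over their backs; the gripper's body (76 mm by 85 mm) begins 54 mm behind the grasp point. The pads swing forward as they close: fully open they stand 13 mm farther back than shut.
Start: joints at [-0.002, 0.353, 1.633, -0, 1.155, -0.002], TCP at [0.625, -0, 0.248] pointing down, gripper open.
Joint ranges: [-2.63, 2.63], [-0.92, 2.1], [0.06, 2.66], [-1.3, 4.44], [0, 2.69], [-3.02, 3.02]. Speed limits (rad/s): [2.22, 2.22, 2.79, 3.14, 3.14, 3.14].

### API

Orientations are given as a unit quaternion [x, y, z, w].
In Python, from workcell import bot, hand, kinematics, get_obs, vision, hand_in gives the robot as it stands. The module is installed in compiled form; this text tells all that it offers. Calls block until the motion is done:
- bot.reach(position, orientation): joint-space move of the TCP to a pose.
- bot.servo_line(position, ori=None, velocity=0.15): straight line of the TCP; ori=None keeps the orientation; velocity is the mean speed in m/s.
- bot.goto_joints(angles): joint-space move.
- hand.move_gripper(opening, strength=None): finger opening in m; strength is the grip in N (None keeps the last); returns when the fingers have stopped.
- bot.dwell(seconds).
- kinematics.solve_ik(position, orientation): joint angles nearest the present ones, or None.
- get_obs(): the state.
- vision.read_camera(name): name is "scene" or "side" or "wrist"; returns a dict with "frame" (480x640x3 uint8, red, green, blue), "intrinsics" (3x3 intrinsics, pixels), "dist" ([k1, k2, p1, p2, k3] as OpenCV has them; the pictures are not rectified), "view" (4x4, takes a point from world to camera coordinates). Camera axes: x right, y down, z forward; pixel columns grow to the right and rows downward; lengths in m; the calibration is good to about 2 mm. A picture is of the moment at which its call begins. There is no depth.
A pose or a line that the arm cannot do raises bot.IKError and nothing moves.
- hand_in(): hands the job in; it is judged then, once.
The state is a dict: "time_s": time; "joint_pos": joint angles; "joint_vel": joint speeds; "joint_efforts": joint torques, N m; "position": TCP position; "orientation": TCP orientation; "wrist_force": force on the tool from outside, world axes, zero at the start; "ft_torque": the same for the moment, N m; "gripper_width": finger opening in m; "grip_force": force on a finger pad.
Only numpy, scipy, OpenCV 4.12 (cv2) and the standard library are available. Lean on these libraries where they do the work, as an engineer would, in place of code of your own. Each camera call takes 0.05 s, during which the arm holds its last target. There are 200 camera calls.

## Working session

There is one attempt and no reset: what is moved stays moved. The work goes in short steps, each a Python script; the robot and the scene stay as the last script left them, time stands still between calls to the robot, and variables do not carry over. Pictures are saved under pics/ and viewed, at most 10 in all, crops included, and the job is handed in when it is done.

```bash
mkdir -p pics; cat > h.py <<'E'
import numpy as np, cv2
from workcell import bot, hand, kinematics, get_obs, vision, hand_in
def snap(n,f):
    c=vision.read_camera(n); cv2.imwrite(f'pics/{f}.png',c['frame'][:,:,::-1]); np.savez(f'pics/{f}.npz',K=c['intrinsics'],D=c['dist'],V=c['view']); return c
def load(f):
    c=np.load(f'pics/{f}.npz'); return c['K'],np.array(c['D'],float),c['V']
def proj(f,P):
    K,D,V=load(f); P=np.atleast_2d(np.array(P,float))
    return cv2.projectPoints(P,cv2.Rodrigues(V[:3,:3])[0],V[:3,3],K,D)[0][:,0]
def ray(f,uv):
    K,D,V=load(f); n=cv2.undistortPoints(np.array([[uv]],float),K,D)[0,0]
    R=V[:3,:3]; return -R.T@V[:3,3], R.T@np.array([n[0],n[1],1])
def atz(f,uv,z):
    o,d=ray(f,uv); return o+d*(z-o[2])/d[2]
E
python3 - <<'E'
from h import *
for n in ('scene','side','wrist'):
    c=snap(n,n+'0'); V=c['view']; print(n,c['intrinsics'][0,0],c['dist'],(-V[:3,:3].T@V[:3,3]).round(3),V[2,:3].round(2))
o=get_obs();print(o['time_s'],o['position'],o['orientation'],bot.tcp_to_tips)
E
```

```text
scene 487.79369935826423 [-0.12391237  0.          0.          0.          0.        ] [ 1.203 -0.412  0.842] [-0.64  0.37 -0.67]
side 510.581068339235 [-0.11003552  0.          0.          0.          0.        ] [-0.166 -0.647  0.829] [ 0.57  0.54 -0.62]
wrist 393.44214363217844 [-0.00604008  0.          0.          0.          0.        ] [0.626 0.075 0.374] [-0.   -0.29 -0.96]
0.15 [6.24630928e-01 3.28771720e-05 2.47720618e-01] [ 7.07093423e-01  7.07119925e-01 -3.91182754e-04 -3.88231513e-04] 0.017
```

View pics/scene0.png

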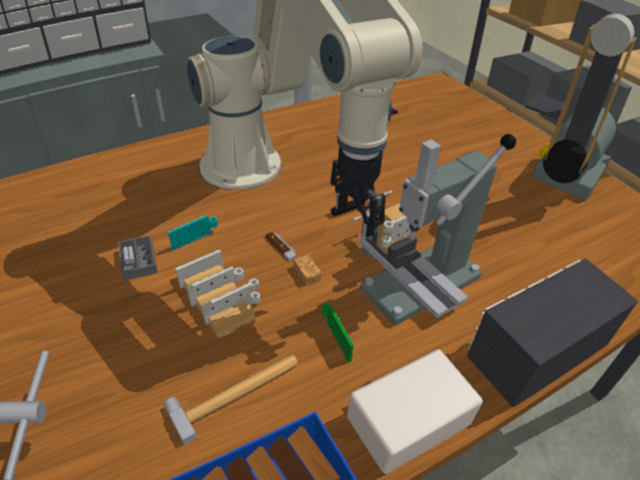

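View pics/side0.png

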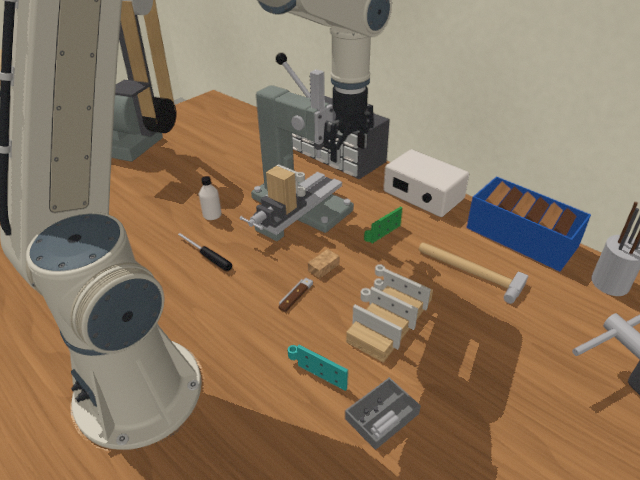

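The rack holds three leaves in both views. In the side view the plain one is at about (378,325), the middle one at (390,305) and the far one at (403,287). Next I'll enlarge the rack and the press.

```bash
python3 - <<'E'
import cv2,numpy as np
s=cv2.imread('pics/scene0.png');d=cv2.imread('pics/side0.png')
def c(i,x,y,w,h):return cv2.resize(i[y:y+h,x:x+w],(400,300),interpolation=cv2.INTER_CUBIC)
a=np.vstack([np.hstack([c(s,170,240,100,75+25-25),c(d,340,260,100,75)]),np.hstack([c(s,340,170,160,120),c(d,230,140,140,105)])])
cv2.imwrite('pics/crop1.png',a)
E
```

```text
(no output)
```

View pics/crop1.png

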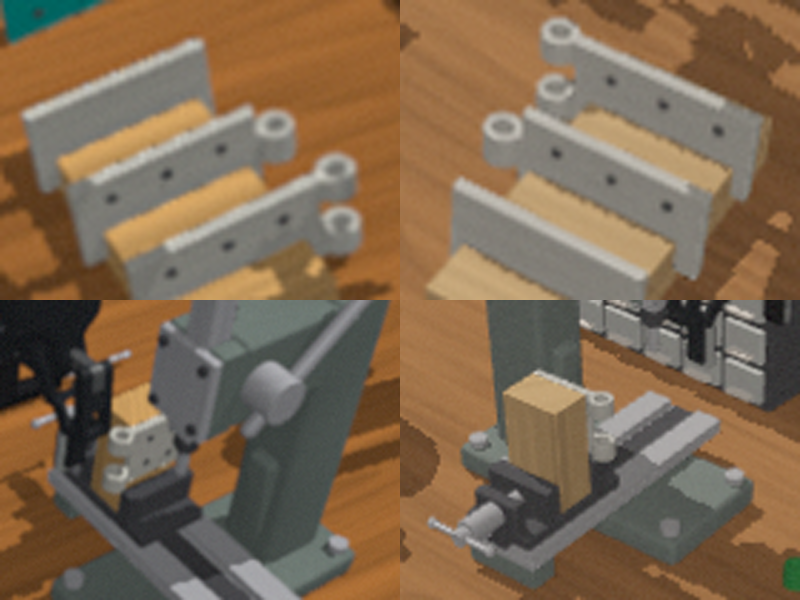

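Candidates in the side view: blank leaf (378,325), middle leaf (390,305) with one ring at (365,292), and far leaf (403,287) with two rings at (380,271) and (379,283). There are also green and turquoise look-alikes lying on the bench. The middle slot's leaf has the single knuckle, so that's the one. Next I'll fit its pose and the vise pose.

```bash
cat >> h.py <<'E'
from scipy.optimize import least_squares
def fit(obs,x0):
    # obs: list of (image, model point, uv)
    def T(p,m): c,s=np.cos(p[2]),np.sin(p[2]); return [p[0]+c*m[0]-s*m[1],p[1]+s*m[0]+c*m[1],m[2]]
    f=lambda p: np.concatenate([proj(i,T(p,m))[0]-np.array(uv) for i,m,uv in obs])
    r=least_squares(f,x0,loss='soft_l1'); return r.x,r.fun.reshape(-1,2)
E
python3 - <<'E'
from h import *
S=lambda x,y:(340+(x-400)/4,260+y/4)
C=lambda x,y:(170+x/4,240+y/4)
o=[('side0',(0,.055,.07),S(527,112)),('side0',(0,-.055,.07),S(690,188)),('side0',(0,.067,.051),S(502,128)),
('scene0',(0,.055,.07),C(248,112)),('scene0',(0,-.055,.07),C(92,180)),('scene0',(0,.067,.051),C(274,127))]
a=atz('side0',o[0][2],.07);b=atz('side0',o[1][2],.07);print(a,b,np.linalg.norm(a-b),atz('scene0',o[3][2],.07),atz('scene0',o[4][2],.07))
yaw=np.arctan2(*(a-b)[1::-1])-np.pi/2
p,r=fit(o,[*(a+b)[:2]/2,yaw]);print(p,r.round(1))
S=lambda x,y:(230+(x-400)*.35,140+(y-300)*.35)
C=lambda x,y:(340+x*.4,170+(y-300)*.4)
o=[('side0',(-.044,.014,.162),S(556,412)),('side0',(-.044,.076,.162),S(505,393)),('side0',(-.004,.014,.162),S(588,389)),
('side0',(0,0,.162),S(600,398)),('side0',(-.110,.05,.07),S(485,520)),('scene0',(0,0,.162),C(122,436)),('scene0',(0,0,.119),C(117,472))]
a=atz('side0',S(600,398),.162);print(a,atz('scene0',C(122,436),.162))
for y in(0,-1.57,.5,-.5):
  p,r=fit(o,[a[0],a[1],y]);print(p,abs(r).max(),r.round(1).tolist())
print('pin?',atz('scene0',C(182,475),.174))
E
```

```text
[ 0.46331331 -0.2031148   0.07      ] [ 0.47482225 -0.29842757  0.07      ] 0.09600510531027494 [ 0.46985359 -0.20302613  0.07      ] [ 0.47888546 -0.29561176  0.07      ]
[ 0.47074613 -0.25362545  0.09571034] [[-1.  -1.5]
 [ 4.4  2.1]
 [ 0.1 -1.5]
 [ 1.  -1.9]
 [-6.2  1.1]
 [ 0.1 -1.8]]
[0.5819933 0.1173277 0.162    ] [0.58980956 0.11770052 0.162     ]
[0.588188   0.11924719 0.09548863] 1.2825601972747052 [[0.8, -0.1], [-0.5, -1.3], [-0.0, 0.8], [1.2, -1.3], [-0.4, 0.5], [0.2, -0.7], [-0.2, -0.3]]
[0.588188   0.11924719 0.09548861] 1.2825601410344234 [[0.8, -0.1], [-0.5, -1.3], [-0.0, 0.8], [1.2, -1.3], [-0.4, 0.5], [0.2, -0.7], [-0.2, -0.3]]
[0.588188   0.11924719 0.09548851] 1.2825598503632136 [[0.8, -0.1], [-0.5, -1.3], [-0.0, 0.8], [1.2, -1.3], [-0.4, 0.5], [0.2, -0.7], [-0.2, -0.3]]
[0.588188   0.11924719 0.09548863] 1.2825601861986797 [[0.8, -0.1], [-0.5, -1.3], [-0.0, 0.8], [1.2, -1.3], [-0.4, 0.5], [0.2, -0.7], [-0.2, -0.3]]
pin? [0.6635869  0.12431087 0.174     ]
```

```bash
cat >> h.py <<'E'
from scipy.spatial.transform import Rotation as Rn
B=np.array([[0,1,0],[1,0,0],[0,0,-1.]])
def q(yaw,half=False): # tool down, closing axis along rotated x
    return Rn.from_matrix(Rn.from_euler('z',yaw).as_matrix()@B).as_quat()
E
python3 - <<'E'
from h import *
bot.reach([.48,-.27,.26],q(.096))
for n in('scene','side','wrist'): snap(n,n+'1')
s=cv2.imread('pics/scene1.png');d=cv2.imread('pics/side1.png')
def c(i,x,y,w,h):return cv2.resize(i[y:y+h,x:x+w],(400,600),interpolation=cv2.INTER_CUBIC)
cv2.imwrite('pics/crop2.png',np.hstack([c(s,355,170,100,150),c(d,250,90,100,150)]))
print(get_obs()['time_s'])
E
```

```text
1.475
```

View pics/crop2.png

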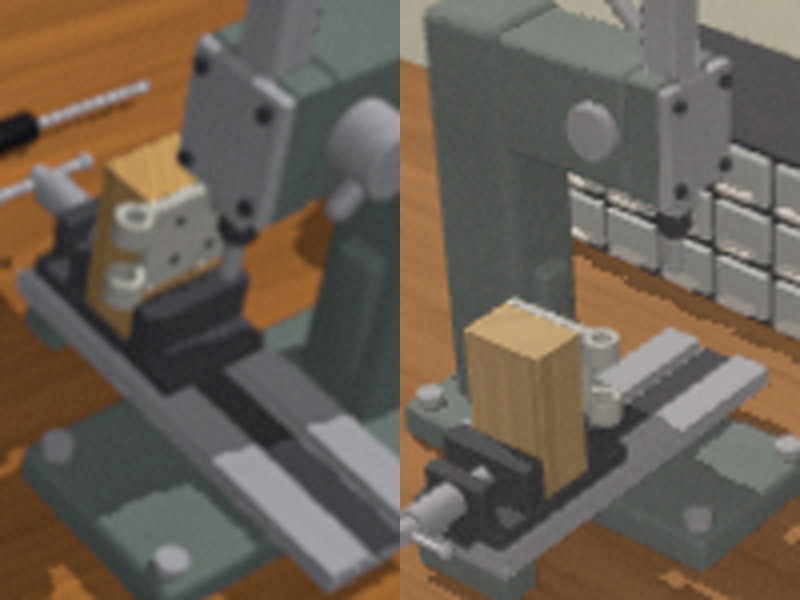

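View pics/wrist1.png

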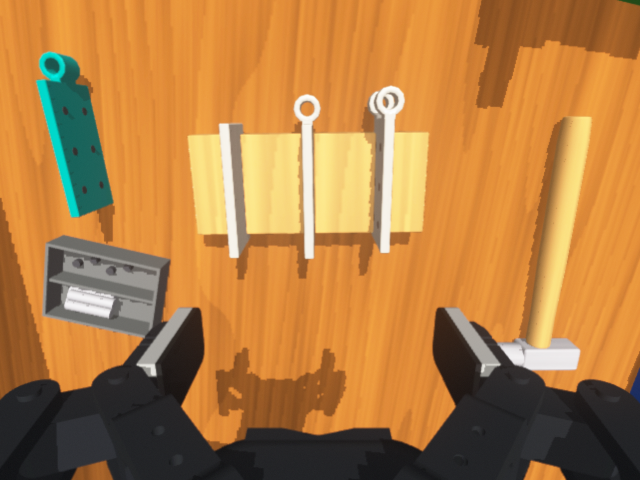

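The scene and side crops show the pin tip at about scene (413,239) and side (319,158). In the wrist view the middle leaf, with its single ring at (307,108), has a top edge running from (307,122) to (309,258). I'll triangulate from these.

```bash
python3 - <<'E'
from h import *
C=lambda x,y:(355+x/4,170+y/4)
S=lambda x,y:(250+(x-400)/4,90+y/4)
def tri(obs):
    r=[ray(i,uv) for i,uv in obs]; A=0;b=0
    for o,d in r:
        d=d/np.linalg.norm(d);P=np.eye(3)-np.outer(d,d);A=A+P;b=b+P@o
    return np.linalg.solve(A,b)
print('pin',tri([('scene1',C(231,280)),('side1',S(675,274))]), atz('scene1',C(231,280),.174),atz('side1',S(675,274),.174))
o=[('side1',(-.044,.014,.162),S(534,360)),('side1',(-.044,.076,.162),S(465,330)),('side1',(-.004,.014,.162),S(582,335)),
('side1',(0,0,.162),S(601,340)),('side1',(0,0,.119),S(605,396)),('scene1',(0,0,.162),C(133,214)),('scene1',(0,0,.119),C(125,275)),('scene1',(-.044,.076,.162),C(170,135)),('scene1',(-.044,.014,.162),C(106,165))]
p,r=fit(o,[.59,.12,.09]);print('vise',p,r.round(1).tolist())
w='wrist1'
o=[(w,(0,.055,.07),(307,122)),(w,(0,-.055,.07),(309,258)),(w,(0,.067,.051),(307,108))]
p,r=fit(o,[.47,-.25,.1]);print('leaf',p,r.round(1).tolist())
S=lambda x,y:(340+(x-400)/4,260+y/4)
C=lambda x,y:(170+x/4,240+y/4)
for f,uv in(('scene0',C(274,127)),('side0',S(502,128)),(w,(307,108))):print(atz(f,uv,.051))
E
```

```text
pin [0.66014797 0.12710885 0.16911346] [0.66353925 0.12421855 0.174     ] [0.65343612 0.12014203 0.174     ]
vise [0.58623134 0.11822238 0.13316505] [[2.0, -0.1], [-0.5, -0.0], [-0.1, -1.2], [0.7, -1.5], [0.3, -0.9], [-0.2, -0.1], [-0.5, -0.6], [2.0, -3.1], [-2.2, -0.9]]
leaf [ 0.47208259 -0.25239488  0.10588644] [[-0.2, 1.1], [0.0, -0.3], [0.2, -0.6]]
[ 0.46934704 -0.18922378  0.051     ]
[ 0.46071624 -0.1894671   0.051     ]
[ 0.46489144 -0.18622299  0.051     ]
```

```bash
python3 - <<'E'
from h import *
R=Rn.from_euler('y',-.4)*Rn.from_quat(q(.1+np.pi/2))
bot.reach([.46,.13,.30],R.as_quat())
for n in('scene','side','wrist'): snap(n,n+'2')
V=load('wrist2')[2];print((-V[:3,:3].T@V[:3,3]).round(3),V[2,:3].round(2))
o=get_obs();print(o['time_s'],o['joint_pos'],proj('wrist2',[[.66,.123,.174],[.587,.1185,.162]]))
E
```

```text
[0.345 0.123 0.387] [ 0.64  0.03 -0.77]
3.1167 [ 0.36618189 -0.1192392   2.11748221 -0.20085981  0.77820626 -1.18544711] [[296.30898432 351.70858165]
 [296.86789045 288.08194206]]
```

View pics/wrist2.png

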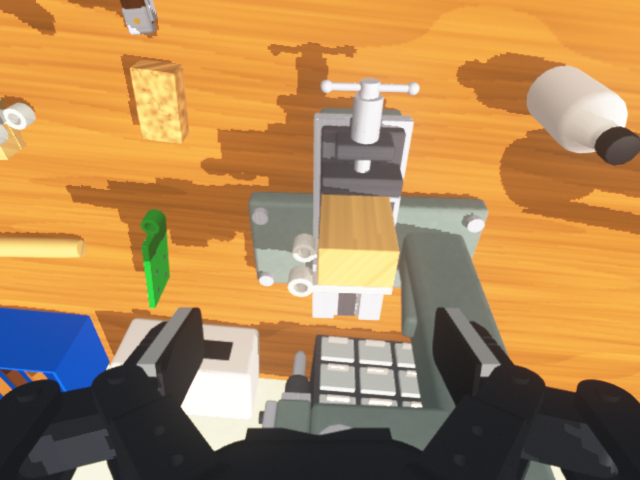

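The wrist view shows the pin tip at (300,352), the clamped knuckle rings at (300,286) and (304,247), the hub at (367,118) and the tommy bar ends at (326,87) and (414,89).

```bash
python3 - <<'E'
from h import *
w='wrist2'
print('pin',atz(w,(300,352),.174),'bore',atz(w,(300,286),.162),atz(w,(304,247),.119))
o=[(w,(0,0,.162),(300,286)),(w,(0,0,.119),(304,247)),(w,(-.044,.014,.162),(318,250)),(w,(-.044,.076,.162),(393,250)),(w,(-.004,.076,.162),(398,291)),(w,(-.135,.011,.07),(326,87)),(w,(-.135,.089,.07),(414,89))]
p,r=fit(o,[.59,.12,.09]);print('vise',p,r.round(1).tolist())
S=lambda x,y:(250+(x-400)/4,90+y/4);C=lambda x,y:(355+x/4,170+y/4)
o+=[('side1',(0,0,.162),S(601,340)),('scene1',(0,0,.162),C(133,214)),('side1',(-.044,.014,.162),S(534,360)),('side1',(-.044,.076,.162),S(465,330))]
p,r=fit(o,[.59,.12,.09]);print('vise',p,r.round(1).tolist())
for h in ((-.11,.05),):
  c,s=np.cos(p[2]),np.sin(p[2]);print('hub',p[0]+c*h[0]-s*h[1],p[1]+s*h[0]+c*h[1])
print(atz(w,(367,118),.08))
E
```

```text
pin [0.65995544 0.12644136 0.174     ] bore [0.58415177 0.12094844 0.162     ] [0.57850304 0.12102972 0.119     ]
vise [0.58670943 0.12139906 0.0778978 ] [[0.4, 2.2], [-0.2, 6.8], [-0.3, -1.0], [6.5, 1.9], [-5.5, -2.8], [-6.1, -0.6], [4.6, -0.0]]
vise [0.58630856 0.12110938 0.07336993] [[0.0, 1.8], [-0.5, 6.4], [-0.3, -1.3], [6.4, 1.8], [-5.8, -2.9], [-5.6, -1.1], [5.0, -0.0], [-0.1, -1.9], [0.9, -0.5], [0.5, -1.0], [-0.9, -1.6]]
hub 0.47293929580312577 0.16291140461511483
[0.46895648 0.16201151 0.08      ]
```

```bash
python3 - <<'E'
from h import *
yaw=.073; Q=q(yaw+np.pi/2)
bot.reach([.4715,.1625,.22],Q)
bot.servo_line([.4715,.1625,.072],velocity=.12)
print(get_obs()['wrist_force'])
hand.move_gripper(.0,60)
o=get_obs();print('w',o['gripper_width'],o['grip_force'],o['wrist_force'],o['position'])
d=np.array([np.cos(yaw),np.sin(yaw),0])
p=o['position']
for L in(.03,.06):
    bot.servo_line(p+d*L,velocity=.05); o=get_obs();print(o['position']-p,o['wrist_force'],o['gripper_width'])
bot.dwell(.3);o=get_obs();print(o['position']-p,o['wrist_force'],o['time_s'])
for n in('scene','side','wrist'): snap(n,n+'3')
s=cv2.imread('pics/scene3.png');d=cv2.imread('pics/side3.png')
def c(i,x,y,w,h):return cv2.resize(i[y:y+h,x:x+w],(400,600),interpolation=cv2.INTER_CUBIC)
cv2.imwrite('pics/crop3.png',np.hstack([c(s,375,190,70,105),c(d,285,110,70,105)]))
E
```

```text
[0.37072285 0.46985474 0.49157326]
w 0.022168980027021463 58.64373564720154 [-0.09994656 -6.68478413  6.7766749 ] [0.47161014 0.16167409 0.07240022]
[2.94638658e-02 2.19330069e-03 1.92779417e-05] [-3.29338037  0.77120707  3.44253897] 0.02229362853738481
[5.98299616e-02 4.47778604e-03 2.34537953e-05] [-2.0794907   1.88643379  2.05957948] 0.022344499453324406
[5.98203430e-02 4.45424802e-03 2.42265307e-05] [-2.46069678  2.24854451  3.450162  ] 7.4
```

View pics/crop3.png

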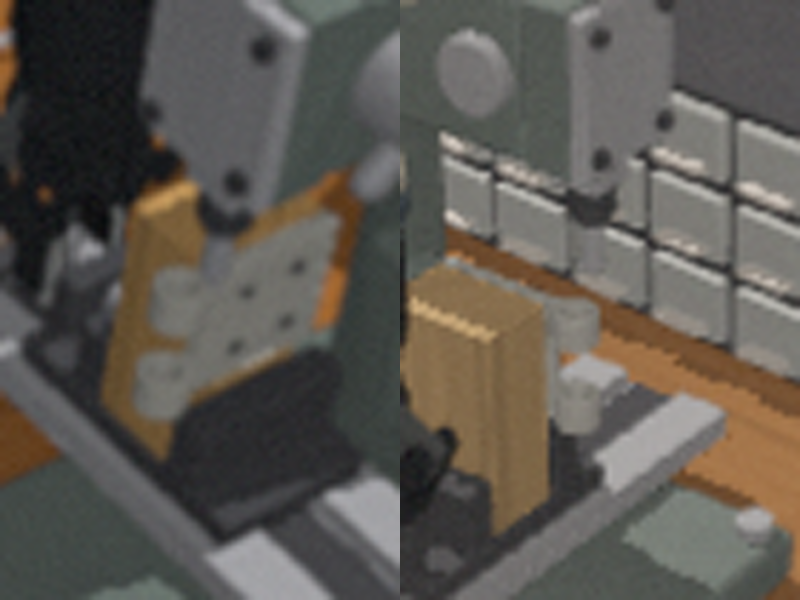

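```bash
python3 - <<'E'
from h import *
k=70/400
C=lambda x,y:(375+x*k,190+y*k);S=lambda x,y:(285+(x-400)*k,110+y*k)
d=np.array([np.cos(.074),np.sin(.074)]);n=np.array([-d[1],d[0]])
for f,a,b,c in(('scene3',C(215,275),C(180,282),C(162,367)),('side3',S(590,272),S(577,310),S(580,380))):
    e=atz(f,a,.174)-atz(f,b,.162); e2=atz(f,a,.174)-atz(f,c,.119);print(f,'along',e[:2]@d,'lat',e[:2]@n, 'low',e2[:2]@d,e2[:2]@n)
E
```

```text
scene3 along 0.012924505611621824 lat 0.0031796050950497795 low 0.012973787258713447 0.003717638050097734
side3 along 0.013424271810504753 lat 0.003030262159259962 low 0.005046445035154318 -0.0029889740169440236
```

```bash
python3 - <<'E'
from h import *
yaw=.0745; d=np.array([np.cos(yaw),np.sin(yaw),0])
o=get_obs();p=np.array(o['position'])
bot.servo_line(p+d*.0132,velocity=.04); bot.dwell(.2)
o=get_obs();print(o['position'],o['wrist_force'],np.linalg.norm(o['position']-p))
hand.move_gripper(.07)
p=np.array(get_obs()['position'])
bot.servo_line(p+[0,0,.15],velocity=.2)
bot.reach([.50,.0,.30],q(yaw+np.pi/2))
R=Rn.from_euler('z',yaw)*Rn.from_euler('x',.7)*Rn.from_quat(q(np.pi))
pin=np.array([.6595,.1245,0]);n=np.array([-d[1],d[0],0])
T=pin-n*.113+[0,0,.285]
print(kinematics.solve_ik(T,R.as_quat()))
try:
    bot.reach(T,R.as_quat())
except bot.IKError as e: print('IK',e)
for n_ in('scene','side','wrist'): snap(n_,n_+'4')
print(get_obs()['time_s'],get_obs()['joint_pos'],proj('wrist4',[[.6595,.1245,.174],[.6595,.1245,.162]]))
s=cv2.imread('pics/scene4.png');dd=cv2.imread('pics/side4.png');w=cv2.imread('pics/wrist4.png')
def c(i,x,y,w,h):return cv2.resize(i[y:y+h,x:x+w],(266,300),interpolation=cv2.INTER_CUBIC)
u=proj('wrist4',[[.6595,.1245,.165]])[0].astype(int);print(u)
cv2.imwrite('pics/crop4.png',np.hstack([cv2.resize(w,None,fx=.835,fy=.835)[:400],np.vstack([c(s,385,210,53,60),c(dd,292,130,53,60)])[:400] ]) if 0 else np.hstack([cv2.resize(w,(534,400)),cv2.resize(np.vstack([c(s,385,210,53,60),c(dd,292,130,53,60)]),(266,400))]))
E
```

```text
[0.54474893 0.16715995 0.0724473 ] [-1.64912413  2.50827563  3.20507062] 0.01336296225829757
[-0.28329003  0.52071895  1.46476212  0.65173214  1.46895086  2.60950379]
14.125 [-0.28322008  0.5205609   1.46476883  0.65172388  1.46895139  2.60936213] [[319.46621252 241.60030432]
 [319.44057184 228.47718363]]
[319 231]
```

View pics/crop4.png

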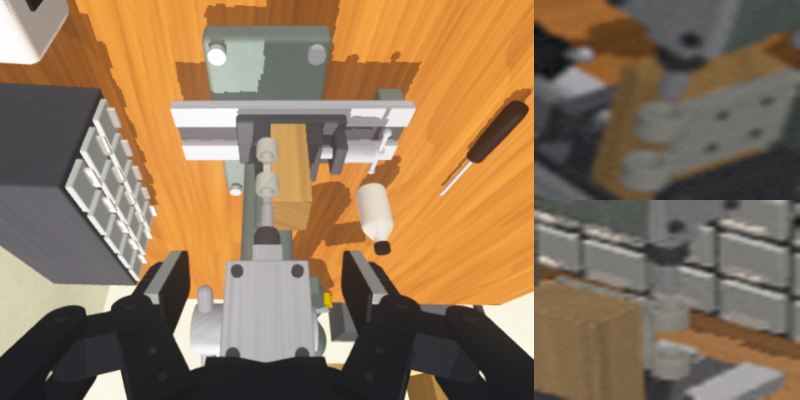

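In this view the vise's two knuckles at (266,150) and (266,185) lie almost in line with the pin at (267,215), in crop coordinates. I'll measure the edge columns numerically.

```bash
python3 - <<'E'
from h import *
g=cv2.cvtColor(cv2.imread('pics/wrist4.png'),cv2.COLOR_BGR2GRAY)
for r in(176,182,188,214,220,226,244,250,256,262,268): print(r,' '.join(map(str,g[r,300:342])))
P=[[.6595,.1245,z] for z in(.11,.132,.155,.174,.19)];print(proj('wrist4',P).round(1).tolist())
E
```

```text
176 116 100 85 80 77 78 89 125 157 172 176 181 186 190 191 193 193 196 194 191 189 189 189 190 190 190 188 184 180 174 169 160 155 158 165 165 167 167 170 169 168 168
182 84 81 82 79 78 81 96 134 165 178 183 184 185 182 179 175 169 168 169 170 171 172 173 173 172 175 178 183 185 182 174 165 154 157 165 165 167 167 170 170 170 168
188 84 84 83 82 80 79 86 127 163 175 175 173 168 165 173 181 188 192 194 194 191 187 185 183 178 169 159 163 171 176 176 175 171 167 166 165 167 168 168 169 169 168
214 124 124 125 124 122 107 115 148 163 171 178 182 186 188 191 192 194 193 195 196 197 196 193 189 186 185 183 183 181 178 174 168 161 154 161 167 167 168 168 170 170 169
220 125 126 124 124 124 127 138 157 170 174 179 184 188 190 192 193 194 193 191 191 191 192 192 192 191 189 187 185 180 176 170 166 159 151 157 166 167 168 169 169 170 170
226 125 124 124 125 124 126 142 165 179 181 181 180 178 175 172 172 173 177 178 180 185 183 178 174 170 167 169 174 180 183 184 181 169 156 159 167 166 167 169 169 169 170
244 123 125 124 124 123 118 110 113 119 121 125 126 126 128 126 137 151 159 163 167 169
[... 153 characters left out ...]
165 168 173 178 179 176 175 172 167 159 147 148 154 156 152 152 151 151 153 154 156 156 155 156 156 157
256 126 125 126 125 125 114 109 115 120 123 126 128 131 140 153 161 167 170 174 178 178 178 175 172 167 159 149 149 156 155 155 152 152 151 150 151 152 154 156 156 156 158
262 124 124 125 125 124 114 109 116 121 124 127 130 131 144 156 164 169 170 174 177 179 179 175 171 164 158 149 149 153 153 154 152 153 151 152 153 153 153 154 156 155 156
268 125 124 126 124 119 111 110 122 128 134 139 140 139 147 158 166 170 171 174 178 180 178 175 171 166 157 149 145 149 154 154 152 149 146 144 143 142 141 142 144 147 149
[[319.3, 177.6], [319.4, 198.0], [319.4, 221.1], [319.5, 241.6], [319.5, 260.0]]
```

The pin centre is at column 319.7 and both knuckle rings are at 319.5, so the vise is within about 0.3 mm. Next, the leaf.

```bash
python3 - <<'E'
from h import *
p=np.array(get_obs()['position']); bot.servo_line(p+[-.02,-.08,.03],velocity=.25)
y=.106; g=np.array([.4721,-.2524])+[np.sin(y)*.036,-np.cos(y)*.036]
bot.reach([*g,.17],q(y)); hand.move_gripper(.04,80)
snap('wrist','wrist5')
bot.servo_line([*g,.0565],velocity=.15)
f0=np.array(get_obs()['wrist_force']);print(f0,get_obs()['time_s'])
hand.move_gripper(0,80)
o=get_obs();print(o['gripper_width'],o['grip_force'],o['wrist_force']-f0,o['ft_torque'],o['position'],o['time_s'])
im=cv2.imread('pics/wrist5.png');G=cv2.cvtColor(im,cv2.COLOR_BGR2GRAY)
c,s=np.cos(y),np.sin(y)
for ly in(.03,.0,-.03):
    P=[.4721-s*ly,-.2524+c*ly,.07];u=proj('wrist5',[P])[0];r=int(round(u[1]));k=int(u[0]);print(u.round(1), k-20, G[r,k-20:k+20].tolist() if 0<=r<480 else '')
E
```

```text
[-0.0396185  -0.21668548  0.30603374] 18.6917
0.006819772602237094 78.18406820297241 [-2.6203617  -0.29886418  6.29439146] [-0.05121114  0.55576799  0.14445029] [ 0.47599216 -0.28855153  0.05746975] 19.0833
[316.  136.5] 296 [227, 227, 227, 226, 224, 206, 175, 166, 165, 165, 159, 150, 166, 213, 239, 245, 245, 246, 246, 246, 246, 247, 246, 247, 246, 240, 202, 144, 173, 206, 219, 223, 225, 227, 227, 229, 229, 230, 231, 231]
[316.1 190. ] 296 [224, 224, 225, 224, 223, 209, 192, 187, 176, 164, 162, 157, 145, 186, 232, 243, 244, 245, 245, 245, 245, 245, 245, 245, 245, 239, 206, 150, 183, 218, 227, 228, 228, 228, 228, 229, 229, 229, 229, 230]
[316.2 239.6] 296 [216, 218, 217, 218, 217, 216, 212, 189, 157, 154, 153, 153, 148, 157, 206, 238, 244, 244, 244, 245, 245, 244, 244, 244, 244, 239, 204, 147, 186, 220, 228, 227, 227, 226, 227, 227, 227, 226, 227, 227]
```

```bash
python3 - <<'E'
from h import *
o=get_obs();p=np.array(o['position'])
Z=p[2]+.092
bot.servo_line([p[0],p[1],Z+.02],velocity=.15)
yaw=.0745;n=np.array([-np.sin(yaw),np.cos(yaw)]);pin=np.array([.6597,.1255])
def tgt(back,z=Z): return [*(pin-n*(.1034+back)),z]
bot.servo_line(tgt(.10,Z+.02),q(yaw),velocity=.2)
bot.servo_line(tgt(.05),velocity=.12)
bot.dwell(.2)
o=get_obs();print(o['time_s'],o['position'],np.array(tgt(.05)),o['wrist_force'],o['gripper_width'])
for k in('scene','side','wrist'): snap(k,k+'6')
s=cv2.imread('pics/scene6.png');d=cv2.imread('pics/side6.png')
def c(i,x,y,w,h):return cv2.resize(i[y:y+h,x:x+w],(400,600),interpolation=cv2.INTER_CUBIC)
cv2.imwrite('pics/crop6.png',np.hstack([c(s,360,200,80,120),c(d,285,115,80,120)]))
E
```

```text
22.3833 [ 0.67138426 -0.02802705  0.14979727] [ 0.67111773 -0.02747449  0.14946975] [ 0.02668689  0.25870793 -2.33822931] 0.006739598223377499
```

View pics/crop6.png

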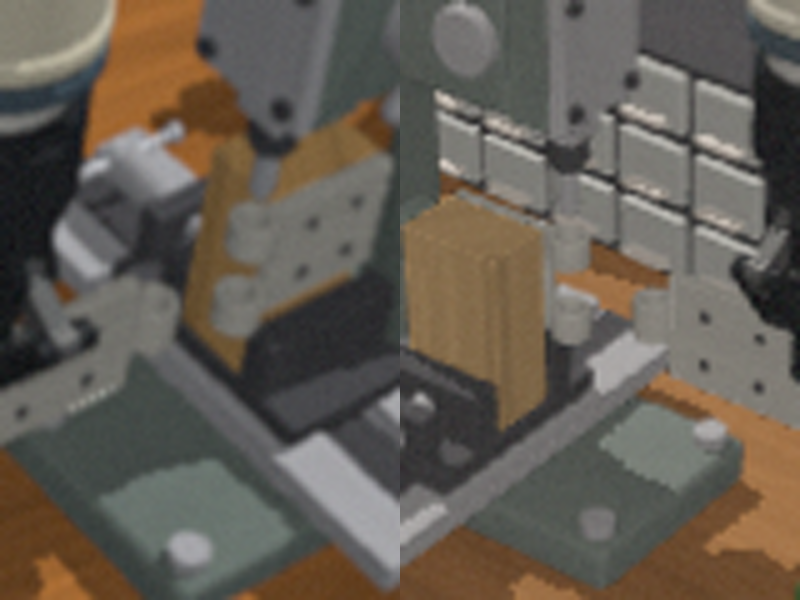

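The leaf is held level in front of the gap, with its knuckle at scene crop (160,288) and side crop (655,298). The clamped rings are at scene (250,213) and (238,287), and side (570,230) and (575,298). I'll check the relative offset and then insert.

```bash
python3 - <<'E'
from h import *
C=lambda x,y:np.array((360+x/5,200+y/5));S=lambda x,y:np.array((285+(x-400)/5,115+y/5))
yaw=.0745;n=np.array([-np.sin(yaw),np.cos(yaw)]);d=np.array([n[1],-n[0]]);pin=np.array([.6597,.1255])
o=get_obs();h=np.array(o['position'])[:2]+n*.1034;print('hole rel pin (x,y):',(h-pin)@d,(h-pin)@n)
A=[]
for f,k,u,l in(('scene6',C(160,288),C(250,213),C(238,287)),('side6',S(655,298),S(570,230),S(575,298))):
    e=proj(f,[[*pin,.162],[*pin,.119],[*h,.143]]); off=((u-e[0])+(l-e[1]))/2
    print(f,'bias',(u-e[0]).round(1),(l-e[1]).round(1),'leaf resid',(k-e[2]-off).round(2))
    J=np.array([(proj(f,[[*(h+v[0]*d+v[1]*n),.143+v[2]]])[0]-e[2])/.01 for v in np.eye(3)*.01]).T
    A.append((J,k-e[2]-off))
J=np.vstack([a for a,_ in A]);r=np.hstack([b for _,b in A]);print('leaf err x,y,z',np.linalg.lstsq(J,r,rcond=None)[0])
E
```

```text
hole rel pin (x,y): 7.739916794460193e-05 -0.0504585930751581
scene6 bias [-1.2 -0.4] [-0.5 -0.4] leaf resid [ 1.6  -0.62]
side6 bias [0.1 0.1] [ 0.8 -0.7] leaf resid [0.8  1.35]
leaf err x,y,z [ 0.00085056  0.0015644  -0.00131448]
```

```bash
python3 - <<'E'
from h import *
yaw=.0745;n=np.array([-np.sin(yaw),np.cos(yaw)]);d=np.array([n[1],-n[0]]);pin=np.array([.6597,.1255])
Z=.0575+.092+.0003
f0=np.array(get_obs()['wrist_force'])
for b in [.03,.02,.012,.007,.004,.002,.001,0,-.001,-.002,-.003,-.004]:
    bot.servo_line([*(pin-n*(.1034+b)),Z],velocity=.04)
    o=get_obs();f=np.array(o['wrist_force'])-f0;h=np.array(o['position'])[:2]+n*.1034-pin
    print(b,'x,y mm',(h@d*1e3).round(2),(h@n*1e3).round(2),'F',(f[:2]@d).round(1),(f[:2]@n).round(1),f[2].round(1),'z',o['position'][2].round(4))
    if abs(f[:2]@n)>5 or abs(f[2])>5: break
print(o['time_s'],o['gripper_width'])
E
```

```text
0.03 x,y mm 0.03 -29.81 F 0.9 -0.6 -0.5 z 0.1498
0.02 x,y mm 0.01 -19.74 F 0.7 0.2 -0.4 z 0.1498
0.012 x,y mm -0.01 -11.72 F 0.6 -0.7 -0.9 z 0.1498
0.007 x,y mm 0.0 -6.76 F 0.4 0.3 -0.2 z 0.1498
0.004 x,y mm -0.01 -3.86 F 0.6 -0.7 -0.4 z 0.1498
0.002 x,y mm 0.0 -1.9 F 1.8 -0.5 -1.4 z 0.1498
0.001 x,y mm -0.01 -0.97 F 1.0 -0.6 -0.9 z 0.1498
0 x,y mm 0.03 0.04 F 0.8 -0.3 -1.2 z 0.1498
-0.001 x,y mm -0.02 1.06 F 0.4 0.5 -1.8 z 0.1498
-0.002 x,y mm -0.03 2.06 F 0.9 -0.7 -0.4 z 0.1498
-0.003 x,y mm 0.0 3.06 F 0.5 -0.2 -1.2 z 0.1498
-0.004 x,y mm 0.02 3.36 F 0.4 -5.2 -0.7 z 0.1498
26.2083 0.006831679175993734
```

```bash
python3 - <<'E'
from h import *
yaw=.0745;n=np.array([-np.sin(yaw),np.cos(yaw)]);pin=np.array([.6597,.1255]);Z=.1498
bot.servo_line([*(pin-n*(.1034-.0021)),Z],velocity=.02); bot.dwell(.3)
o=get_obs();h=np.array(o['position'])[:2]+n*.1034-pin;print(h@n,o['wrist_force'],o['time_s'])
for k in('scene','side','wrist'): snap(k,k+'7')
s=cv2.imread('pics/scene7.png');d=cv2.imread('pics/side7.png')
def c(i,x,y,w,h):return cv2.resize(i[y:y+h,x:x+w],(400,600),interpolation=cv2.INTER_CUBIC)
cv2.imwrite('pics/crop7.png',np.hstack([c(s,385,215,50,75),c(d,295,140,50,75)]))
E
```

```text
0.002256080783047301 [-0.41697496 -0.7582511  -1.79526323] 26.7583
```

View pics/crop7.png

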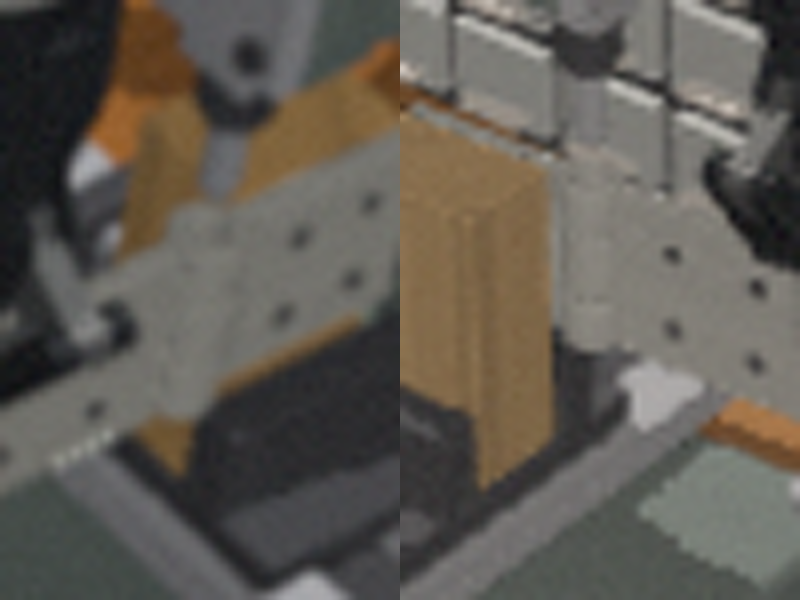

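```bash
python3 - <<'E'
from h import *
pin=np.array([.6597,.1255])
for k in('scene','side'):
    I=np.mean([vision.read_camera(k)['frame'].astype(float) for _ in range(15)],0).mean(2)
    zs=[.158,.154,.150,.147,.140,.136,.132,.128,.124,.117,.113,.109,.105]
    e=proj(k+'7',[[*pin,z] for z in zs]); off=np.arange(-12,13)
    print(k)
    for z,(u,v) in zip(zs,e):
        row=cv2.remap(I.astype(np.float32),(u+off)[None].astype(np.float32),np.full((1,25),v,np.float32),cv2.INTER_LINEAR)[0]
        print(z,row.round().astype(int).tolist())
E
```

```text
scene
0.158 [120, 93, 74, 74, 79, 85, 95, 104, 110, 110, 111, 112, 109, 104, 103, 109, 112, 110, 111, 111, 111, 107, 93, 76, 88]
0.154 [93, 86, 81, 86, 96, 102, 108, 112, 112, 113, 115, 116, 115, 114, 115, 116, 113, 110, 110, 111, 111, 110, 104, 98, 102]
0.15 [80, 89, 100, 109, 112, 115, 116, 116, 114, 113, 113, 116, 118, 119, 118, 116, 111, 109, 111, 112, 112, 112, 112, 112, 112]
0.147 [89, 102, 110, 116, 116, 116, 117, 115, 112, 112, 112, 115, 117, 117, 117, 113, 110, 109, 112, 112, 112, 112, 112, 112, 112]
0.14 [115, 114, 115, 115, 113, 111, 110, 110, 110, 111, 113, 115, 116, 116, 115, 111, 107, 106, 109, 112, 112, 112, 113, 113, 113]
0.136 [102, 91, 90, 101, 109, 111, 110, 110, 112, 112, 112, 113, 114, 114, 114, 113, 112, 109, 109, 112, 113, 112, 109, 105, 107]
0.132 [81, 59, 57, 71, 91, 108, 111, 111, 113, 116, 114, 116, 118, 119, 118, 118, 113, 109, 111, 113, 113, 109, 94, 80, 92]
0.128 [113, 87, 63, 53, 63, 91, 109, 112, 112, 112, 112, 114, 116, 117, 117, 115, 111, 109, 111, 113, 113, 107, 93, 84, 95]
0.124 [118, 100, 69, 43, 42, 68, 98, 111, 112, 111, 111, 114, 116, 117, 116,
[... 1530 characters left out ...]
130, 125, 123, 123, 123, 124, 124, 118, 99, 92, 118, 125]
0.124 [101, 100, 99, 99, 99, 103, 116, 125, 116, 123, 127, 130, 131, 129, 125, 124, 124, 124, 123, 123, 123, 121, 120, 124, 124]
0.117 [100, 101, 99, 99, 99, 103, 116, 123, 121, 124, 126, 128, 128, 126, 125, 126, 126, 126, 126, 125, 124, 124, 124, 124, 123]
0.113 [100, 101, 99, 99, 100, 103, 114, 122, 122, 126, 124, 128, 125, 125, 126, 124, 125, 126, 126, 126, 126, 125, 125, 124, 124]
0.109 [100, 100, 99, 99, 99, 101, 109, 119, 118, 127, 132, 135, 134, 131, 125, 121, 125, 125, 125, 125, 124, 123, 124, 125, 125]
0.105 [99, 100, 99, 99, 99, 99, 102, 108, 115, 125, 130, 132, 131, 128, 122, 120, 126, 126, 124, 123, 114, 96, 105, 123, 125]
```

The profiles of the three knuckles coincide to about 0.3 px in both views. The leaf is in line, free of contact and firmly held, so I'm handing in.

```bash
python3 -c "
from h import *
o=get_obs();print(o['time_s'],o['wrist_force'],o['gripper_width'],abs(o['joint_vel']).max());print(hand_in())"
```

```text
28.4083 [ 0.25879396  0.22343264 -2.97803462] 0.0070565379220323965 0.0018716564249801459
the job is handed in; nothing more can be done
None
```

I slid the vise until its knuckle holes stood under the pin, and the single-knuckle leaf is gripped upright and still between the clamped knuckles; all holes line up to about 1 mm by the camera images, and I handed the job in at 28.4 s.

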